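# Bait and set a live-catch mouse trap

## Task

Bait the live-catch mouse trap on the worktop and set it for the night. First slide the green bait cover fully open, put the walnut from the chopping board into the bait box and slide the cover fully shut again; then draw the sprung rod back by its red knob, so that the door lifts, and lower its hook behind the brass catch so that it stays set by itself. Never let the door snap shut, and leave the trap and the other things where they stand.

Things in the scene. Friction and masses are not known exactly. Their poses are not given: they have to be found in the camera images.
- trap: Live-catch mouse trap, mm: loose wire cage on rubber feet, 270 x 110 x 90, 1.2 kg; slips under a 6 N push. Origin on the worktop, on its middle line; -x to mouth and door, z up. Mouth at x = -130, rear at 140, flat roof at z = 90. On the roof: wire guide at x = -60 (to z = 124), brass catch x = -16 to 26, bait cover x = 54 to 126 between rails (to z = 98, y = +-50 to 55).
- door (a joint): Door hinged at the top of the mouth, rad: 0 = shut, hanging; grows as its foot swings out to the front and up; stop at 1.75. A spring pulls it shut. The rod is pinned to its 40 mm crank, so drawing the rod back (to the trap's rear) lifts the door: 49 mm of draw brings it to 1.33, where it stands when hooked. Pull on the rod: 1 N at first, 2.6 N when hooked. Let go, it snaps shut at 5 to 8 rad/s.
- rod_knob (a point): Centre of the red ball knob, 18 mm across, on a short stem at the rear end of the setting rod; pinch it across trap y. Shut: trap (-3, 0, 125) mm; hooked: (47, 0, 125); the roof is 35 below. The 5 mm wire rod runs 155 mm forward to its pin on the door's crank and rests on the roof by its weight, so the knob can be lifted freely and drawn along trap x; the ball can turn between the fingers.
- hook (a point): Lower front edge of the rod's hook, a dark steel bit 7 (x) x 14 (y) x 22 (z) mm that points down, 21 mm ahead of point rod_knob and 34 mm below it. Its front face bears on the catch. Its foot rests on the roof: at the start at trap x = -24, z = 90 mm.
- catch_nose (a point): Fixed at trap (26, 0, 100) mm, trap axes: top rear edge of the brass catch's nose, 6 (x) x 20 (y), 10 above the roof. To set: lift the knob 15 (the tilt sets the hook 4 back), draw it until the hook is 6 to 9 behind the nose (stop at 11), let it straight down to the roof (now 2 to 5 behind), ease it forward onto the nose. Hooked: point hook within 2 of this x, 10 lower.
- catch (a joint): Hair-trigger catch, rad: brass lever hinged ahead of its nose and linked to the treadle in the cage. 0 = up, held there by a light spring; grows as the nose is pressed down, which takes about 1 N when set; at about 0.3 the hook slips off and the trap fires.
- cover_tab (a point): On the black finger tab of the green sliding bait cover: tab 24 long (trap x) x 10 thick (trap y) x 34 high mm; its top is 11 mm above this point, the cover's plate 23 below. Shut: trap (100, 0, 117) mm. Pinch it across trap y.
- cover (a joint): Travel of the bait cover, m: 0 = fully shut, 0.066 = fully open (slid to the trap's rear, +x, where it sticks out); friction 1 N, it stays where it is left. At the start it may stand up to 15 mm open.
- bait_box (a point): Centre of the bait box's inner floor, trap (90, 0, 44) mm; axes as the trap's. The box hangs under the roof; with the cover fully open its mouth is free: 64 (trap x) x 90 (trap y) mm at z = 90, 46 mm deep.
- walnut: The bait: a walnut, about 32 x 33 x 31 mm, 14 g, lying on the chopping board; origin at the centre of its underside, z up. It does not roll; grip it along its own x or y. (Two other walnuts stand fast in a wooden bowl at the back: decoration.)
- chopping_board: Beech chopping board, 250 (x) x 370 (y) x 22 mm, on the right; origin at the centre of its underside. It stands fast. The walnut, a lemon and a garlic bulb lie on it.
- lemon_a: Lemon, 71 x 53 x 51 mm, on the board; bystander. Origin at the centre of its underside.
- garlic_a: Garlic bulb, 53 mm, on the board; bystander. Origin at the centre of its underside.
- wooden_spoon: Wooden spoon, 300 x 52 x 12 mm, on the worktop to the left; bystander. Origin at the centre of its underside.

How it is judged (in metres and radians):
On the way, in this order (a step that is already met when the one before it is completed fails the run):
1. the bait cover is slid open, at least 55 mm of its 66 mm (value of joint cover above 0.055 m), for 0.2 s.
2. the walnut lies in the bait box, let go (x of walnut in the frame of bait_box between -0.034 and 0.034 m and y of walnut in the frame of bait_box between -0.047 and 0.047 m and z of walnut in the frame of bait_box between -0.006 and 0.037 m and contact force between the fingers and walnut below 0.05 N and linear speed of walnut below 0.02 m/s), for 0.2 s.
3. the bait cover is fully shut (within 3 mm) over the walnut (x of walnut in the frame of bait_box between -0.034 and 0.034 m and y of walnut in the frame of bait_box between -0.047 and 0.047 m and z of walnut in the frame of bait_box between -0.006 and 0.037 m and value of joint cover below 0.003 m), for 0.2 s.
4. the rod is hooked behind the catch and let go, the door held up (value of joint door above 1.2 rad and value of joint catch below 0.1 rad and x of hook in the frame of catch_nose between -0.005 and 0.005 m and y of hook in the frame of catch_nose between -0.008 and 0.008 m and z of hook in the frame of catch_nose below -0.004 m and contact force between the fingers and rod below 0.05 N), for 0.3 s.
At the end, for the whole second after the job is handed in: The walnut lies in the bait box, cover shut to 3 mm; the door is held up (over 1.2 rad) by the rod, its hook behind the raised catch (within 5 mm along, 8 mm across, 4 mm or more below the nose top; catch within 0.1 rad of up); the trap stands still, nothing holds it (all of step 3 and value of joint door above 1.2 rad and value of joint catch below 0.1 rad and x of hook in the frame of catch_nose between -0.005 and 0.005 m and y of hook in the frame of catch_nose between -0.008 and 0.008 m and z of hook in the frame of catch_nose below -0.004 m and angle between trap's own z axis and vertical below 0.05 rad and linear speed of trap below 0.01 m/s and contact force between the fingers and trap below 0.05 N); the robot touches nothing.
It fails at once if the door snaps shut: below 1.1 rad it swings toward shut faster than 4 rad/s (the trap fired, or the rod slipped from the grip) (velocity of joint door below -4 rad/s and value of joint door below 1.1 rad).
It fails at once if the trap is shifted more than 40 mm from where it stood (distance of trap from where it was at the start of the episode above 0.04 m).
It fails at once if the lemon, the garlic or the wooden spoon is shifted more than 30 mm (distance of any of lemon_a, garlic_a, wooden_spoon from where it was at the start of the episode above 0.03 m).
It also fails if it takes over 54 s, if anything falls off the work surface, if the arm or the gripper's body presses on something with over 40 N, if the wrist force passes 120 N, or if a joint passes its speed limit or range.

## Robot

A 7-joint arm with a two-finger parallel gripper is mounted at the origin on a cart in front of the work surface, level with it; the furniture and walls round the work are solid. World frame = base frame: x ahead of the robot, y to its left, z up, the work surface at z = 0. Lengths are in m, angles in degrees, forces in N, time in s.
With the tool pointing down it reaches from about 0.425 to 0.925 m from the base axis. Payload 6.8 kg.
Tool frame: the origin (TCP) lies midway between the tips of the shut fingers; the grasp point (between the pads) lies arm.grip_depth behind it (arm.grip_depth is the distance from the TCP to the grasp point, in m); z points along the fingers, y is the line along which they close (so a half turn about z gives the same grasp; the last joint's range is limited). The gripper opens to 85 mm and grips with 20 to 120 N. Pads are 22 mm wide; open, the fingers measure 114 mm over their backs; the gripper's body (76 mm by 85 mm) begins 54 mm behind the grasp point. The pads swing forward as they close: fully open they stand 13 mm farther back than shut.
Start: joints at [58.722, 27.33, 1.283, 89.118, -0.659, 63.558, -4.761], TCP at [0.286, -0.611, 0.231] pointing down, gripper open.
Joint ranges: [-169.35, 169.35], [-19.33, 120.38], [-80.79, 83.38], [13.8, 139.57], [-78.32, 258.32], [9.67, 109.79], [-169.56, 169.56]. Speed limits (degrees/s): [136.94, 136.94, 180, 180, 180, 180, 180].

## Interface

Orientations are given as [roll, pitch, yaw] about the fixed x, y, z axes, in that order (R = Rz(yaw) Ry(pitch) Rx(roll)).
In Python, from plant import readout, viewer, order, arm gives the robot as it stands.
- The arm moves only by the shell command python3 -m jog 'ROWS' [OPENING] [FORCE]. ROWS is JSON, one flat list of numbers, 4 for each row, row after row: the shift along the tool's x, y, z in cm, then the turn about the tool's z in degrees. A call has 1 to 10 rows; each row shifts and turns the commanded pose from where the row before left it, along the tool's axes as they then stand; what a row does not reach is not made up. A row lasts 1/10 s, in which the tool goes at most 50 mm and 8.59 degrees, less where a joint would pass 70% of its speed; a pose out of reach is approached as far as the arm can. A call with a gripper value outside its range is refused whole. OPENING is the opening, from -1 (shut) to 1 (fully open), set as the call begins (- or left out, the last holds). The fingers move at their own pace and stop on an object; FORCE is the grip in N (left out, the last holds). Time passes only in rows, so rows that do not move let the fingers close. It gives the time, the measured TCP pose, the force, the opening and the grip force at its end, in the units of the state.
- readout.read_state(): the state, without advancing time (a new reading comes with each control period).
- viewer.snapshot(name): name is "side" or "top"; returns a dict with "pixels" (420x560x3 uint8, red, green, blue), "vertical_fov" (degrees; the focal length in pixels is half the picture's height over the tangent of half this angle, whatever the lens; pixels are square), "cx", "cy" (the principal point, pixels), "xyz" and "orientation" of the camera in the world. Camera axes: x right, y up, looking along -z (the intrinsics and any distortion apply to the point x, -y, -z); pixel columns grow to the right and rows downward; lengths in m; the calibration is good to about 2 mm. A picture is of the moment at which its call begins. There is no depth.
- order.sign_off(): hands the job in; it is judged then, once.
The state is a dict: "time_s": time; "joint_positions": joint angles; "qvel": joint speeds; "tau": joint torques, N m; "tcp_pos": TCP position; "eef_rot": TCP orientation; "wrist_force": force on the tool from outside, world axes, zero at the start; "torque": the same for the moment, N m; "opening": opening from 0.0 (shut) to 1.0 (fully open); "finger_force": force on a finger pad.
Only numpy, scipy, OpenCV 4.12 (cv2) and the standard library are available. Lean on these libraries where they do the work, as an engineer would, in place of code of your own. Each camera call takes 0.05 s, during which the arm holds its last target. There are 200 camera calls.

## Working session

There is one attempt and no reset: what is moved stays moved. The work goes in short steps, Python scripts to look and compute and a shell command to move; the robot and the scene stay as the last step left them, time stands still between calls to the robot, and variables do not carry over. Pictures are saved under pics/ and viewed, at most 10 in all, crops included, and the job is handed in when it is done.

```bash
ls; mkdir -p pics; python3 - <<'E'
from plant import readout, viewer, order, arm
import cv2
print(readout.read_state()); print(arm.grip_depth)
for n in("side","top"):
    s=viewer.snapshot(n); p=s.pop("pixels"); cv2.imwrite(f"pics/{n}0.png",p[...,::-1]); print(n,s)
E
```

```text
pics
{'time_s': 0.0, 'joint_positions': array([58.72324644, 27.37621536,  1.27975874, 89.17803638, -0.65959393,
       63.55922254, -4.75799206]), 'qvel': array([-0.02776494, -0.00372638,  0.03189205,  0.02438668, -0.08740612,
        0.03599729, -0.03030853]), 'tau': array([-7.91177281e-04, -5.96459734e+01,  1.60778940e+00, -2.81204689e+01,
        1.24992180e-02,  9.30501177e-03,  6.39285463e-05]), 'tcp_pos': array([ 0.28589151, -0.61080521,  0.23032277]), 'eef_rot': array([-1.79894103e+02,  7.19347724e-03,  2.50874929e+01]), 'wrist_force': array([-0.25121377,  0.55089302,  0.24394896]), 'torque': array([ 0.03918109,  0.01107186, -0.01094371]), 'finger_force': 0.0, 'opening': 1.003485015363196}
0.0187
side {'vertical_fov': 52.51783024462716, 'cx': 282.03163875589, 'cy': 217.22806303301496, 'xyz': array([-0.13345475, -0.95689018,  0.56469318]), 'orientation': array([ 67.13652669,  -0.16335777, -30.82881436])}
top {'vertical_fov': 44.78174599612597, 'cx': 285.45497062562515, 'cy': 220.50742547337896, 'xyz': array([-0.50406943, -0.4211118 ,  1.49760104]), 'orientation': array([ 36.81120896,   0.4629797 , -67.86318134])}
```

View pics/side0.png

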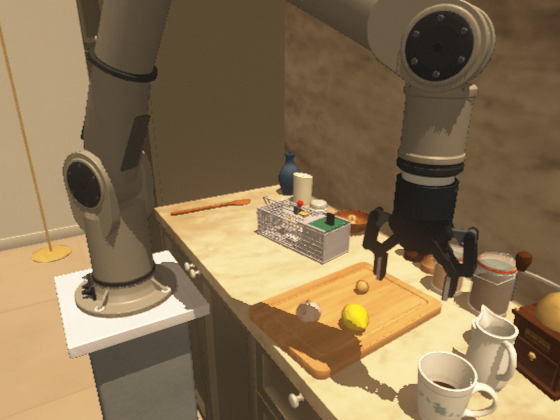

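View pics/top0.png

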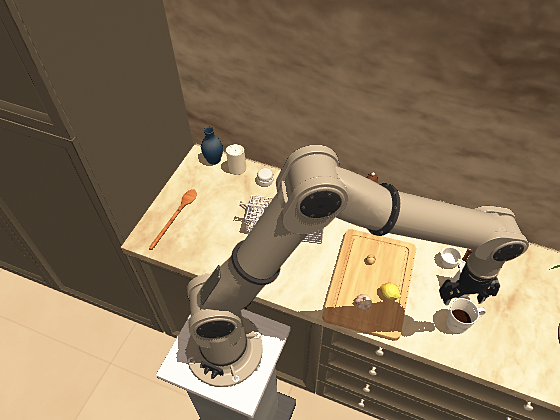

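```bash
cat > h.py <<'E'
import numpy as np, cv2
from scipy.spatial.transform import Rotation as R
from plant import readout, viewer
def snap(n): return viewer.snapshot(n)
def ray(s,u,v):
    f=s["pixels"].shape[0]/2/np.tan(np.radians(s["vertical_fov"]/2))
    d=np.array([(u-s["cx"])/f,-(v-s["cy"])/f,-1.])
    return R.from_euler("xyz",s["orientation"],degrees=True).apply(d)
def plane(s,u,v,z):
    d=ray(s,u,v); return s["xyz"]+d*(z-s["xyz"][2])/d[2]
def proj(s,p):
    f=s["pixels"].shape[0]/2/np.tan(np.radians(s["vertical_fov"]/2))
    q=R.from_euler("xyz",s["orientation"],degrees=True).inv().apply(np.asarray(p)-s["xyz"])
    return np.array([s["cx"]-f*q[...,0]/q[...,2],s["cy"]+f*q[...,1]/q[...,2]]).T
def blobs(mask,amin=8):
    n,l,st,c=cv2.connectedComponentsWithStats(mask.astype(np.uint8)); 
    return [(st[i].tolist(),c[i].round(2).tolist()) for i in range(1,n) if st[i,4]>=amin]
E
python3 - <<'E'
from h import *
a=cv2.imread("pics/side0.png"); t=cv2.imread("pics/top0.png")
c=a[185:270,240:365]; cv2.imwrite("pics/c1.png",cv2.resize(c,None,fx=6,fy=6,interpolation=cv2.INTER_CUBIC))
s=snap("side"); T=snap("top")
h=cv2.cvtColor(s["pixels"],cv2.COLOR_RGB2HSV).astype(int); 
H,S,V=h[...,0],h[...,1],h[...,2]
m=((H<6)|(H>174))&(S>180)&(V>90); m[:180]=0;m[240:]=0
for b in blobs(m): print("red",b,plane(s,*b[1],.125))
m=(H>50)&(H<95)&(S>80)&(V>40)
for b in blobs(m): print("green",b,plane(s,*b[1],.092))
m=(V<45); m[:205]=0;m[230:]=0;m[:,:310]=0;m[:,350:]=0
for b in blobs(m): print("dark",b,plane(s,*b[1],.117))
for n,(u,v) in dict(side=(362,286),top=(370,260)).items():
    print("walnut",plane({"side":s,"top":T}[n],u,v,.037))
for u,v in [(359,264),(440,311),(251,309)]: print("board side",plane(s,u,v,.022))
for u,v in [(347,230),(414,242),(401,338),(324,322)]: print("board top",plane(T,u,v,.022))
E
```

```text
red ([298, 200, 5, 6, 21], [299.71, 202.62]) [0.50191604 0.00542194 0.125     ]
green ([310, 218, 37, 13, 223], [328.0, 223.88]) [ 0.52730685 -0.09974382  0.092     ]
walnut [ 0.45892374 -0.32755722  0.037     ]
walnut [ 0.45573269 -0.32621664  0.037     ]
board side [ 0.53960798 -0.22348775  0.022     ]
board side [ 0.5544586  -0.47280497  0.022     ]
board side [ 0.20665061 -0.25860284  0.022     ]
board top [ 0.55666872 -0.21339728  0.022     ]
board top [ 0.59431884 -0.44667546  0.022     ]
board top [ 0.2280314  -0.49436933  0.022     ]
board top [ 0.19012137 -0.25670875  0.022     ]
```

View pics/c1.png

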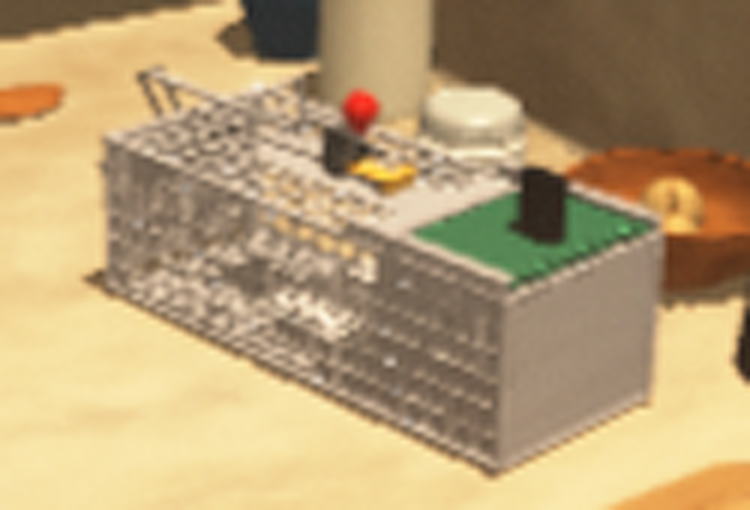

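```bash
python3 - <<'E'
from h import *
s=snap("side")
c=lambda u,v:(240+u/6-.4,185+v/6-.4)
P={k:plane(s,*c(u,v),z) for k,(u,v,z) in dict(roofRN=(500,291,.09),roofRF=(660,222,.09),roofFN=(107,137,.09),footRN=(497,470,.003),footRF=(650,400,.003),footFN=(107,292,.003),knob=(361,108,.125),tabtop=(543,175,.128),railRN=(508,290,.094)).items()}
for k,p in P.items(): print(k,p.round(4))
for a,b in [("roofRN","roofFN"),("footRN","footFN"),("roofRN","roofRF"),("footRN","footRF")]:
    d=P[b]-P[a]; print(a,b,np.linalg.norm(d).round(4),np.degrees(np.arctan2(d[1],d[0])).round(2))
d=P["tabtop"]-P["knob"]; print(np.hypot(d[0],d[1]),np.degrees(np.arctan2(d[1],d[0])))
E
```

```text
roofRN [ 0.4824 -0.1381  0.09  ]
roofRF [ 0.5919 -0.114   0.09  ]
roofFN [0.4195 0.1126 0.09  ]
footRN [ 0.4816 -0.1429  0.003 ]
footRF [ 0.5846 -0.1242  0.003 ]
footFN [0.4186 0.1145 0.003 ]
knob [0.5021 0.0055 0.125 ]
tabtop [ 0.5223 -0.1132  0.128 ]
railRN [ 0.4809 -0.146   0.094 ]
roofRN roofFN 0.2585 104.1
footRN footFN 0.265 103.77
roofRN roofRF 0.1121 12.42
footRN footRF 0.1047 10.26
0.12041107882957286 -80.34977989635581
```

```bash
cat >> h.py <<'E'
def plan(x,y,z,yaw,n,start=None):
    """rows from current (or start) pose to the target, tool down; start=(x,y,z,yaw)"""
    if start is None:
        st=readout.read_state(); start=(*st["tcp_pos"],st["eef_rot"][2])
    p=np.array(start[:3],float); w=start[3]; d=(np.array([x,y,z])-p)/n; dw=(yaw-w)/n; r=[]
    for i in range(n):
        c,s_=np.cos(np.radians(w)),np.sin(np.radians(w))
        r.append([round(100*v,2) for v in (c*d[0]+s_*d[1],s_*d[0]-c*d[1],-d[2])]+[round(-dw,1)]); w+=dw
    print(n,r if len({tuple(q) for q in r})>1 else (r[0],"each"))
    return (x,y,z,yaw)
E
python3 - <<'E'
from h import *
p=plan(.45,-.35,.36,60,8)
p=plan(.5,.0,.36,102.5,8,p)
p=plan(.32,.40,.36,102.5,9,p)
E
```

```text
8 [[np.float64(3.24), np.float64(-2.09), np.float64(-1.61), np.float64(-4.4)], [np.float64(3.39), np.float64(-1.83), np.float64(-1.61), np.float64(-4.4)], [np.float64(3.52), np.float64(-1.57), np.float64(-1.61), np.float64(-4.4)], [np.float64(3.63), np.float64(-1.3), np.float64(-1.61), np.float64(-4.4)], [np.float64(3.72), np.float64(-1.02), np.float64(-1.61), np.float64(-4.4)], [np.float64(3.78), np.float64(-0.73), np.float64(-1.61), np.float64(-4.4)], [np.float64(3.83), np.float64(-0.44), np.float64(-1.61), np.float64(-4.4)], [np.float64(3.85), np.float64(-0.15), np.float64(-1.61), np.float64(-4.4)]]
8 [[np.float64(4.1), np.float64(-1.65), np.float64(-0.0), -5.3], [np.float64(4.24), np.float64(-1.26), np.float64(-0.0), -5.3], [np.float64(4.33), np.float64(-0.86), np.float64(-0.0), -5.3], [np.float64(4.4), np.float64(-0.46), np.float64(-0.0), -5.3], [np.float64(4.42), np.float64(-0.05), np.float64(-0.0), -5.3], [np.float64(4.4), np.float64(0.36), np.float64(-0.0), -5.3], [np.float64(4.35), np.float64(0.77), np.float64(-0.0), -5.3], [np.float64(4.26), np.float64(1.17), np.float64(-0.0), -5.3]]
9 ([np.float64(4.77), np.float64(-0.99), np.float64(-0.0), -0.0], 'each')
```

```bash
sed -i 's/round(100\*v,2)/float(round(100*v,2))/; s/round(-dw,1)/float(round(-dw,1))/' h.py
python3 -m jog '[1.5,-1,-1.6,-4, 3.4,-1.8,-1.6,-4.4, 3.5,-1.6,-1.6,-4.4, 3.6,-1.3,-1.6,-4.4, 3.7,-1,-1.6,-4.4, 3.8,-0.7,-1.6,-4.4, 3.8,-0.4,-1.6,-4.4, 3.9,-0.2,-1.6,-4.4]' 1 30
python3 -m jog '[4,-1.6,0,-5.3, 4.2,-1.2,0,-5.3, 4.3,-0.8,0,-5.3, 4.4,-0.4,0,-5.3, 4.4,0,0,-5.3, 4.4,0.4,0,-5.3, 4.4,0.8,0,-5.3, 4.3,1.2,0,-5.3]'
python3 -m jog '[4.5,-1,0,0, 4.5,-1,0,0, 4.5,-1,0,0, 4.5,-1,0,0, 4.5,-1,0,0, 4.5,-1,0,0, 3.5,-1,0,0, 2,0,0,0]'
```

```text
time_s: 1.05
tcp_pos: [0.4406, -0.3672, 0.36]
eef_rot: [180.0, 0.0, 60.1]
wrist_force: [1.0, -0.5, 0.1]
opening: 0.998
finger_force: 0.0
time_s: 1.85
tcp_pos: [0.4936, -0.0188, 0.3595]
eef_rot: [180.0, 0.0, 102.5]
wrist_force: [0.6, -0.4, -0.6]
opening: 1.001
finger_force: 0.0
time_s: 2.65
tcp_pos: [0.3537, 0.2851, 0.3597]
eef_rot: [179.9, -0.0, 102.5]
wrist_force: [0.8, 0.2, -0.5]
opening: 1.002
finger_force: 0.0
```

```bash
python3 - <<'E'
from h import *
a=snap("side");b=snap("top")
cv2.imwrite("pics/side1.png",a["pixels"][...,::-1]);cv2.imwrite("pics/top1.png",b["pixels"][...,::-1])
cv2.imwrite("pics/both.png",np.hstack([cv2.resize(b["pixels"][150:360,220:430,::-1],None,fx=2.7,fy=2.7,interpolation=cv2.INTER_CUBIC),a["pixels"][150:360,230:400,::-1].repeat(2,0).repeat(1,1)[:567,:200].copy() if 0 else np.zeros((567,1,3),np.uint8)]))
E
```

```text
(no output)
```

View pics/both.png

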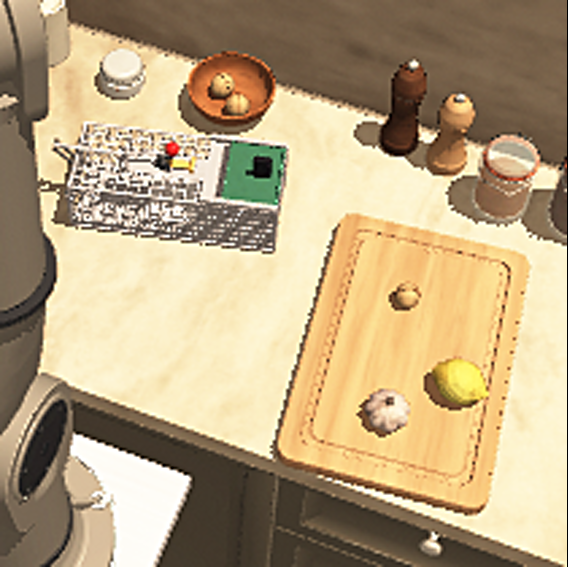

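```bash
python3 - <<'E'
from h import *
S={n:snap(n) for n in("side","top")}
def tri(a,b):
    A=[];B=[]
    for s,q in((S["side"],a),(S["top"],b)):
        d=ray(s,*q); d/=np.linalg.norm(d); M=np.eye(3)-np.outer(d,d); A.append(M);B.append(M@s["xyz"])
    return np.linalg.solve(sum(A),sum(B))
C={}
for n,s in S.items():
    h=cv2.cvtColor(s["pixels"],cv2.COLOR_RGB2HSV).astype(int); H,SS,V=h[...,0],h[...,1],h[...,2]
    r=((H<8)|(H>172))&(SS>170)&(V>90); x0,x1,y0,y1=(250,360,190,250) if n=="side" else (240,330,190,250)
    w=np.zeros_like(r);w[y0:y1,x0:x1]=1
    rb=max(blobs(r&w,4),key=lambda b:b[0][4]); g=(H>50)&(H<95)&(SS>80)&(V>40)&w
    gb=max(blobs(g),key=lambda b:b[0][4]); gx,gy,gw,gh,_=gb[0]
    k=np.zeros_like(r);k[gy-12:gy+gh+2,gx:gx+gw]=1
    db=max(blobs((V<55)&k&(SS<150),4),key=lambda b:b[0][4])
    ww=np.zeros_like(r); u,v=(362,286) if n=="side" else (370,260); ww[v-10:v+11,u-10:u+11]=1
    wb=sorted(blobs((V<175)&(SS>60)&ww,10),key=lambda b:-b[0][4])[:2]
    cn=cv2.findContours(g.astype(np.uint8),0,2)[0]; cc=cv2.convexHull(max(cn,key=cv2.contourArea))
    q=cv2.approxPolyDP(cc,4,True)[:,0]
    print(n,"red",rb,"tab",db,"wal",wb); 
    print(" green corners",[(p.tolist(),plane(s,*p,.094).round(4)[:2].tolist()) for p in q])
    C[n]=(rb[1],db[1],wb[0][1])
    print(" planes",plane(s,*rb[1],.125).round(4),plane(s,*db[1],.115).round(4),plane(s,*wb[0][1],.037).round(4))
for i,k in enumerate(("knob","tab","walnut")): print(k,tri(C["side"][i],C["top"][i]).round(4))
c=lambda u,v:(220+(u+.5)/2.7-.5,150+(v+.5)/2.7-.5)
for nm,u,v,z in [("roofRF",287,145,.09),("roofRN",278,208,.09),("roofFN",75,192,.09),("roofFF",84,122,.09),("footRN",273,251,.003),("footFN",72,225,.003)]: print(nm,plane(S["top"],*c(u,v),z).round(4))
E
```

```text
side red ([297, 200, 6, 7, 27], [299.44, 202.85]) tab ([325, 213, 9, 12, 77], [329.84, 218.92]) wal [([354, 280, 15, 15, 85], [360.09, 289.95])]
 green corners [([347, 222], [0.5777, -0.1197]), ([326, 231], [0.492, -0.1385]), ([310, 223], [0.4853, -0.0733]), ([323, 218], [0.537, -0.0627])]
 planes [0.5002 0.0043 0.125 ] [ 0.5193 -0.1171  0.115 ] [ 0.4441 -0.3382  0.037 ]
top red ([281, 203, 5, 5, 17], [283.24, 204.88]) tab ([311, 208, 10, 8, 48], [316.54, 211.4]) wal [([364, 256, 9, 9, 40], [367.12, 261.0])]
 green corners [([325, 205], [0.5794, -0.1182]), ([322, 225], [0.4933, -0.1379]), ([302, 222], [0.4799, -0.0699]), ([306, 202], [0.5673, -0.0514])]
 planes [0.5027 0.0087 0.125 ] [ 0.526  -0.1052  0.115 ] [ 0.4483 -0.3183  0.037 ]
knob [0.504  0.0094 0.1228]
tab [ 0.5306 -0.1034  0.1078]
walnut [ 0.4618 -0.3175  0.019 ]
roofRF [ 0.5907 -0.1182  0.09  ]
roofRN [ 0.4901 -0.1416  0.09  ]
roofFN [0.4177 0.1077 0.09  ]
roofFF [0.5277 0.1451 0.09  ]
footRN [ 0.4832 -0.1417  0.003 ]
footFN [0.4232 0.1211 0.003 ]
```

```bash
python3 - <<'E'
from h import *
print(readout.read_state()["tcp_pos"])
p=plan(.528,-.1055,.22,102.7,10)
p=plan(.528,-.1055,.105,102.7,5,p)
E
```

```text
[0.35632779 0.28179029 0.35914758]
10 [[-4.15, 0.85, 1.39, -0.0], [-4.15, 0.85, 1.39, -0.0], [-4.15, 0.85, 1.39, -0.0], [-4.15, 0.84, 1.39, -0.0], [-4.15, 0.84, 1.39, -0.0], [-4.15, 0.84, 1.39, -0.0], [-4.15, 0.83, 1.39, -0.0], [-4.15, 0.83, 1.39, -0.0], [-4.15, 0.83, 1.39, -0.0], [-4.16, 0.83, 1.39, -0.0]]
5 ([0.0, 0.0, 2.3, -0.0], 'each')
```

```bash
python3 -m jog '[-4.15,0.84,1.0,0, -4.15,0.84,1.0,0, -4.15,0.84,1.3,0, -4.15,0.84,1.3,0, -4.15,0.84,1.4,0, -4.15,0.84,1.4,0, -4.15,0.84,1.5,0, -4.15,0.84,1.6,0, -4.15,0.84,1.7,0, -4.15,0.84,1.7,-0.2]' 0 30
python3 -m jog '[0,0,0,0, 0,0,0,0]'; python3 - <<'E'
from h import *
s=snap("side"); t=snap("top"); st=readout.read_state(); print(st["tcp_pos"],st["opening"])
a=cv2.resize(s["pixels"][120:270,240:370,::-1],None,fx=3,fy=3,interpolation=2);b=cv2.resize(t["pixels"][120:270,240:370,::-1],None,fx=3,fy=3,interpolation=2)
cv2.imwrite("pics/v2.png",np.hstack([a,b]))
plan(.528,-.1055,.105,102.7,5)
E
```

```text
time_s: 3.85
tcp_pos: [0.5264, -0.1094, 0.2196]
eef_rot: [-180.0, 0.1, 102.3]
wrist_force: [1.2, 0.6, 0.5]
opening: 0.499
finger_force: 0.0
time_s: 4.05
tcp_pos: [0.5258, -0.1078, 0.2195]
eef_rot: [-179.9, -0.0, 102.2]
wrist_force: [-0.3, 0.6, -0.3]
opening: 0.496
finger_force: 0.0
[ 0.52627307 -0.10516768  0.22064946] 0.499131059873075
5 ([-0.01, 0.03, 2.31, -0.0], 'each')
```

View pics/v2.png

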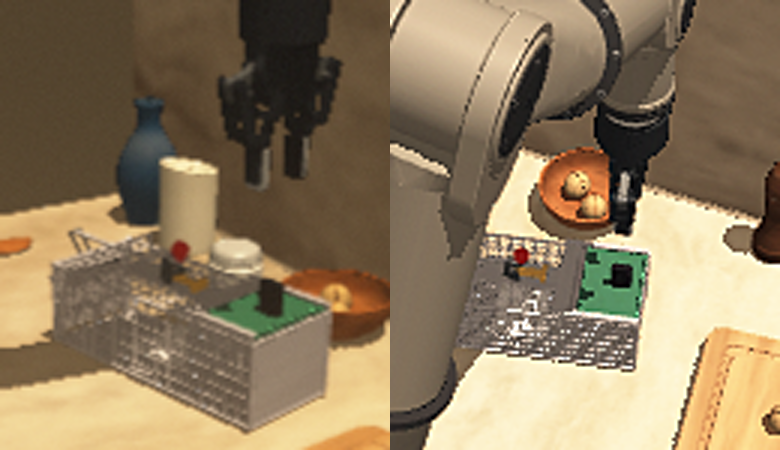

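```bash
python3 -m jog '[0,0.1,2.3,0, 0,0.1,2.8,0, 0,0,2.8,0, 0,0,2.2,0, 0,0,1.4,-0.5, 0,0,0,0]'
python3 -m jog '[0,0,0,0, 0,0,0,0, 0,0,0,0, 0,0,0,0]' -1 20; python3 - <<'E'
from h import *
s=snap("side"); t=snap("top"); st=readout.read_state(); print(st["tcp_pos"],st["opening"])
a=cv2.resize(s["pixels"][120:270,240:370,::-1],None,fx=3,fy=3,interpolation=2);b=cv2.resize(t["pixels"][120:270,240:370,::-1],None,fx=3,fy=3,interpolation=2)
cv2.imwrite("pics/v3.png",np.hstack([a,b]))
E
```

```text
time_s: 4.75
tcp_pos: [0.5275, -0.1041, 0.1044]
eef_rot: [-179.9, -0.1, 103.1]
wrist_force: [0.5, 0.8, 0.6]
opening: 0.5
finger_force: 0.0
time_s: 5.15
tcp_pos: [0.53, -0.1049, 0.1067]
eef_rot: [179.8, 0.1, 103.0]
wrist_force: [1.3, 0.6, 6.3]
opening: 0.115
finger_force: 23.8
[ 0.52995234 -0.10490584  0.10670044] 0.10919203479884987
```

View pics/v3.png

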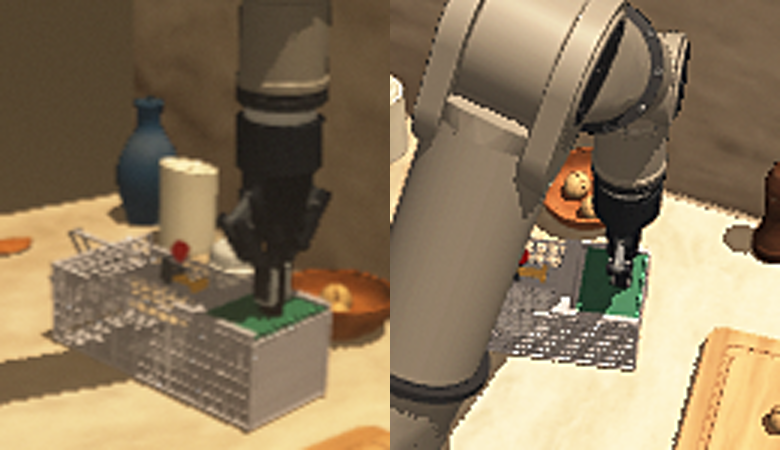

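```bash
python3 -m jog '[0,0,-0.15,0, -0.6,0,0,0, -1,0,0,0, -1,0,0,0, -1,0,0,0, -0.6,0,0,0, 0,0,0,0]'
python3 -m jog '[-0.4,0,0,0, 0,0,0,0]'
python3 -m jog '[-0.4,0,0,0, 0,0,0,0]'; python3 - <<'E'
from h import *
s=snap("side"); t=snap("top"); st=readout.read_state(); print(st["tcp_pos"],st["wrist_force"],st["opening"])
a=cv2.resize(s["pixels"][120:270,240:370,::-1],None,fx=3,fy=3,interpolation=2);b=cv2.resize(t["pixels"][120:270,240:370,::-1],None,fx=3,fy=3,interpolation=2)
cv2.imwrite("pics/v4.png",np.hstack([a,b]))
E
```

```text
time_s: 5.95
tcp_pos: [0.538, -0.148, 0.1068]
eef_rot: [-180.0, 0.1, 102.8]
wrist_force: [-1.9, -1.4, 2.1]
opening: 0.11
finger_force: 23.5
time_s: 6.15
tcp_pos: [0.5385, -0.1504, 0.1068]
eef_rot: [-179.9, 0.0, 103.0]
wrist_force: [-3.0, -1.9, 3.1]
opening: 0.111
finger_force: 23.7
time_s: 6.35
tcp_pos: [0.5394, -0.1542, 0.1068]
eef_rot: [-179.9, 0.0, 103.0]
wrist_force: [-4.5, -1.0, 3.4]
opening: 0.11
finger_force: 23.9
[ 0.53941677 -0.15424568  0.10676882] [-4.27919589 -1.17933513  4.56032741] 0.11350207447055474
```

```bash
python3 -m jog '[0,-0.2,0,0.8, 0,0,0,0]'
python3 -m jog '[-0.3,-0.01,0,0, 0,0,0,0]'
python3 -m jog '[-0.3,-0.01,0,0, 0,0,0,0]'; python3 - <<'E'
from h import *
s=snap("side"); t=snap("top"); st=readout.read_state(); print(st["tcp_pos"],st["wrist_force"],st["opening"])
a=cv2.resize(s["pixels"][120:270,240:370,::-1],None,fx=3,fy=3,interpolation=2);b=cv2.resize(t["pixels"][120:270,240:370,::-1],None,fx=3,fy=3,interpolation=2)
cv2.imwrite("pics/v4.png",np.hstack([a,b]))
E
```

```text
time_s: 6.65
tcp_pos: [0.5389, -0.1538, 0.1068]
eef_rot: [179.9, 0.0, 102.2]
wrist_force: [2.4, -0.2, -2.7]
opening: 0.11
finger_force: 22.6
time_s: 6.85
tcp_pos: [0.5394, -0.1566, 0.1069]
eef_rot: [179.9, -0.0, 102.2]
wrist_force: [3.1, 0.9, -2.4]
opening: 0.111
finger_force: 22.6
time_s: 7.05
tcp_pos: [0.5392, -0.1579, 0.1068]
eef_rot: [180.0, -0.1, 102.3]
wrist_force: [1.7, 6.9, -1.0]
opening: 0.116
finger_force: 22.9
[ 0.53923486 -0.15792052  0.10680373] [ 2.53573675  6.17404163 -0.61754196] 0.11160449545079659
```

View pics/v4.png

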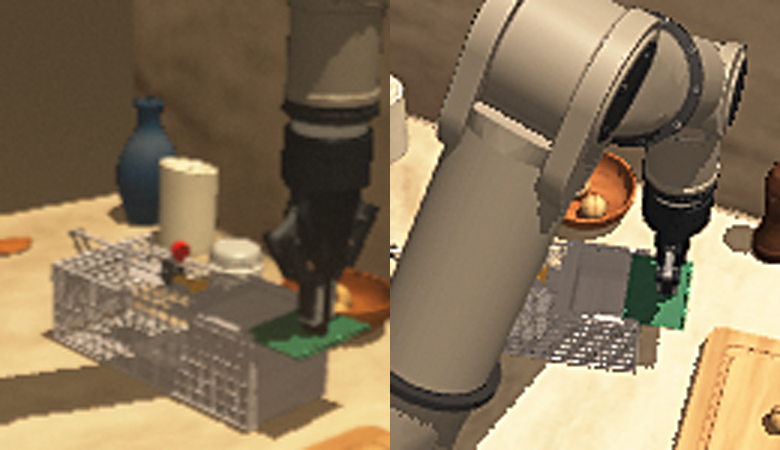

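```bash
python3 -m jog '[0.25,0.05,0,0, 0,0,0,0, 0,0,0,0]' 0 20
python3 -m jog '[0,0,-1,0, 0,0,-2.5,0, 0,0,-3.5,0, 0,0,-2,0]' 0.3
python3 - <<'E'
from h import *
print(readout.read_state()["opening"])
p=plan(.458,-.327,.09,102.2,5)
p=plan(.458,-.327,.026,102.2,3,p)
E
```

```text
time_s: 7.45
tcp_pos: [0.5386, -0.1581, 0.1068]
eef_rot: [-180.0, 0.0, 102.2]
wrist_force: [0.6, -0.0, 0.4]
opening: 0.503
finger_force: 0.0
time_s: 7.85
tcp_pos: [0.5399, -0.1578, 0.2]
eef_rot: [179.8, 0.1, 102.2]
wrist_force: [1.5, 0.7, -1.1]
opening: 0.652
finger_force: 0.0
0.6516357216529032
5 [[-2.96, -2.31, 2.2, -0.0], [-2.96, -2.31, 2.2, -0.0], [-2.96, -2.32, 2.2, -0.0], [-2.96, -2.32, 2.2, -0.0], [-2.96, -2.32, 2.2, -0.0]]
3 ([0.0, 0.0, 2.13, -0.0], 'each')
```

```bash
python3 -m jog '[-2.96,-2.32,1,0, -2.96,-2.32,2,0, -2.96,-2.32,2.5,0, -2.96,-2.32,3,0, -2.96,-2.32,2.5,0, 0,0,0,0]' 0.4
python3 - <<'E'
from h import *
print(readout.read_state()["tcp_pos"])
s=snap("side"); t=snap("top")
P=[.458,-.327,.037]
for n,q in (("s",s),("t",t)): print(n,proj(q,P),proj(q,[.458,-.327,.09]))
a=cv2.resize(s["pixels"][225:325,310:420,::-1],None,fx=3.6,fy=3.6,interpolation=2);b=cv2.resize(t["pixels"][200:300,320:430,::-1],None,fx=3.6,fy=3.6,interpolation=2)
cv2.imwrite("pics/v5.png",np.hstack([a,b]))
plan(.458,-.327,.026,102.2,3)
E
```

```text
time_s: 8.45
tcp_pos: [0.4507, -0.332, 0.0839]
eef_rot: [-179.6, -0.1, 101.7]
wrist_force: [-0.5, 0.8, -0.1]
opening: 0.7
finger_force: 0.0
[ 0.45072283 -0.33196348  0.08387338]
s [361.53253069 285.9976713 ] [363.30057749 265.86740609]
t [370.41489251 259.5456036 ] [372.43035198 250.8983723 ]
3 ([0.0, 0.07, 2.03, -0.1], 'each')
```

View pics/v5.png

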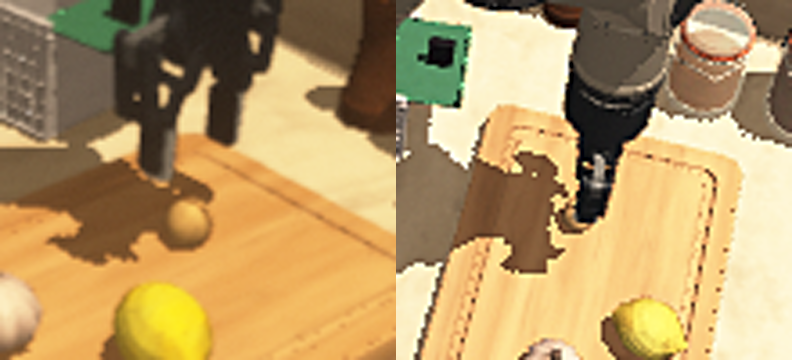

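```bash
python3 -m jog '[0,0.1,1.8,0, 0,0.1,2.3,0, 0,0,1.7,0, 0,0,0,0]'
python3 -m jog '[0,0,0,0, 0,0,0,0, 0,0,0,0, 0,0,0,0, 0,0,0,0]' -1 25
python3 -m jog '[0,0,-1,0, 0,0,-3,0, 0,0,-4,0, 0,0,-4,0, 0,0,-4,0, 0,0,-2,0]'
python3 - <<'E'
from h import *
print(readout.read_state()["tcp_pos"])
E
```

```text
time_s: 8.95
tcp_pos: [0.4591, -0.3242, 0.0282]
eef_rot: [-180.0, -0.1, 102.3]
wrist_force: [0.3, -0.9, -0.0]
opening: 0.702
finger_force: 0.0
time_s: 9.45
tcp_pos: [0.4603, -0.3262, 0.0306]
eef_rot: [179.9, 0.1, 102.2]
wrist_force: [-0.1, 2.3, 7.5]
opening: 0.408
finger_force: 23.4
time_s: 10.05
tcp_pos: [0.46, -0.327, 0.2137]
eef_rot: [179.8, 0.3, 102.2]
wrist_force: [-0.3, -0.9, 0.1]
opening: 0.405
finger_force: 23.3
[ 0.46000822 -0.3270069   0.21370637]
```

```bash
python3 - <<'E'
from h import *
p=plan(.523,-.084,.20,101.5,6)
p=plan(.523,-.084,.057,101.5,5,p)
E
python3 -m jog '[3,-0.8,0,0, 4.4,-1.1,0.1,0, 4.6,-1.2,0.2,0, 4.6,-1.2,0.3,0, 4.4,-1.1,0.3,0.3, 2.6,-0.6,0.3,0.3, 0,0,0,0]'
python3 - <<'E'
from h import *
print(readout.read_state()["tcp_pos"])
p=plan(.523,-.084,.057,101.5,5)
s=snap("side"); t=snap("top")
a=cv2.resize(s["pixels"][120:270,240:370,::-1],None,fx=3,fy=3,interpolation=2);b=cv2.resize(t["pixels"][120:270,240:370,::-1],None,fx=3,fy=3,interpolation=2)
cv2.imwrite("pics/v6.png",np.hstack([a,b]))
for q in(s,t): print(proj(q,[.523,-.084,.09]),proj(q,[.523,-.084,.2]))
E
```

```text
6 [[3.74, 1.88, 0.23, 0.1], [3.74, 1.87, 0.23, 0.1], [3.75, 1.87, 0.23, 0.1], [3.75, 1.86, 0.23, 0.1], [3.75, 1.85, 0.23, 0.1], [3.76, 1.84, 0.23, 0.1]]
5 ([0.0, 0.0, 2.86, -0.0], 'each')
time_s: 10.75
tcp_pos: [0.3484, -0.1057, 0.1972]
eef_rot: [-179.9, 0.1, 101.8]
wrist_force: [0.6, -0.5, 0.7]
opening: 0.403
finger_force: 23.3
[ 0.34839178 -0.10566874  0.1971559 ]
5 [[-0.29, 3.51, 2.8, 0.1], [-0.29, 3.51, 2.8, 0.1], [-0.28, 3.51, 2.8, 0.1], [-0.28, 3.51, 2.8, 0.1], [-0.28, 3.51, 2.8, 0.1]]
[323.3380682 222.8894445] [325.00015529 185.33681877]
[310.22263879 214.65322443] [311.24850682 194.40367953]
```

```bash
python3 -m jog '[-0.2,2.5,0,0, -0.3,4,0,0, -0.3,4.2,0,0, -0.3,4,0,0, -0.3,2.8,0,0, 0,0,0,0, 0,0,0,0]'
python3 - <<'E'
from h import *
s=snap("side"); t=snap("top")
print(readout.read_state()["tcp_pos"])
p=plan(.523,-.084,.057,101.5,5)
a=cv2.resize(s["pixels"][120:270,240:370,::-1],None,fx=3,fy=3,interpolation=2);b=cv2.resize(t["pixels"][120:270,240:370,::-1],None,fx=3,fy=3,interpolation=2)
cv2.imwrite("pics/v6.png",np.hstack([a,b]))
E
```

```text
time_s: 11.55
tcp_pos: [0.525, -0.0877, 0.1964]
eef_rot: [-180.0, -0.0, 101.5]
wrist_force: [-0.2, -0.1, -0.2]
opening: 0.404
finger_force: 23.3
[ 0.52381282 -0.08778672  0.19658828]
5 ([0.08, -0.0, 2.79, 0.0], 'each')
```

View pics/v6.png

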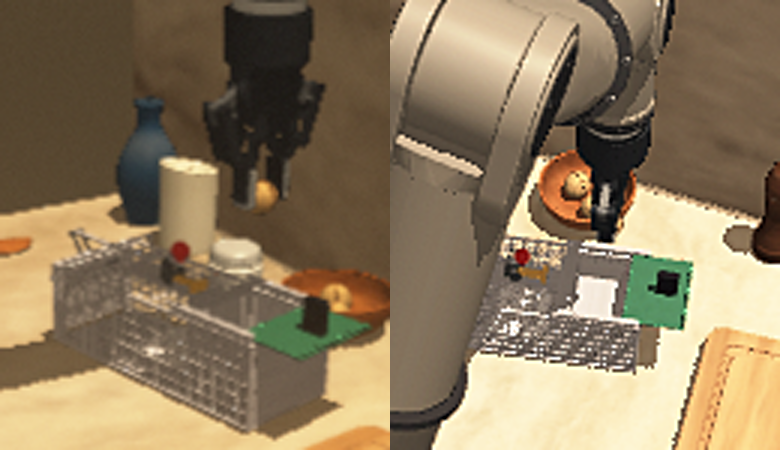

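```bash
python3 -m jog '[0.2,0,2,0, 0.2,0,3.5,0, 0,0,3.5,0, 0,0,3,0, 0,0,2,0, 0,0,0,0]'
python3 -m jog '[0,0,0,0, 0,0,0,0, 0,0,0,0]' 0.05
python3 -m jog '[0,0,-1.5,0, 0,0,-3.5,0, 0,0,-4,0, 0,0,-3,0]' 
python3 - <<'E'
from h import *
st=readout.read_state();print(st["tcp_pos"])
p=plan(.5385,-.1565,.16,102,2)
s=snap("side"); t=snap("top")
h=cv2.cvtColor(t["pixels"],cv2.COLOR_RGB2HSV).astype(int)
# brown blob inside the mouth
m=(h[...,0]>8)&(h[...,0]<25)&(h[...,1]>80)&(h[...,2]>60); k=np.zeros_like(m); k[203:226,300:322]=1
for b in blobs(m&k,6): print(b,plane(t,*b[1],.06))
cv2.imwrite("pics/v7s.png",s["pixels"][...,::-1]);cv2.imwrite("pics/v7t.png",t["pixels"][...,::-1])
# tab
for n,q,w in(("s",s,(200,250,320,360)),("t",t,(195,230,315,345))):
    h=cv2.cvtColor(q["pixels"],cv2.COLOR_RGB2HSV).astype(int); m=(h[...,2]<55)&(h[...,1]<150);k=np.zeros_like(m);k[w[0]:w[1],w[2]:w[3]]=1
    print(n,[(b,plane(q,*b[1],.111).round(4)) for b in blobs(m&k,15)])
E
```

```text
time_s: 12.25
tcp_pos: [0.5211, -0.0836, 0.0548]
eef_rot: [-179.7, -0.1, 101.5]
wrist_force: [-0.4, -0.4, 0.4]
opening: 0.405
finger_force: 23.3
time_s: 12.55
tcp_pos: [0.5246, -0.0831, 0.0582]
eef_rot: [179.9, 0.1, 101.6]
wrist_force: [0.1, -0.1, 1.0]
opening: 0.523
finger_force: 0.0
time_s: 12.95
tcp_pos: [0.5246, -0.0825, 0.1806]
eef_rot: [179.8, 0.1, 101.6]
wrist_force: [0.1, -0.3, 0.1]
opening: 0.527
finger_force: 0.0
[ 0.52460946 -0.08250216  0.1806151 ]
2 [[-3.76, -0.06, 1.03, -0.2], [-3.76, -0.08, 1.03, -0.2]]
([305, 216, 10, 9, 63], [309.65, 220.17]) [ 0.52119656 -0.08350763  0.06      ]
s [(([340, 219, 9, 13, 87], [344.63, 225.07]), array([ 0.5338, -0.1627,  0.111 ]))]
t [(([329, 210, 7, 8, 41], [332.17, 213.24]), array([ 0.5413, -0.1568,  0.111 ]))]
```

```bash
python3 -m jog '[-2.5,0,0,0.2, -3.5,-0.1,1,0.2, -1.5,0,2,0, 0,0,2.5,0, 0,0,1.8,0, 0,0,0,0]'
python3 - <<'E'
from h import *
st=readout.read_state();print(st["tcp_pos"]); plan(.5385,-.1565,.105,101,1)
E
```

```text
time_s: 13.65
tcp_pos: [0.5355, -0.1564, 0.1018]
eef_rot: [-179.8, -0.1, 101.2]
wrist_force: [-1.1, -0.2, -1.0]
opening: 0.524
finger_force: 0.0
[ 0.53554618 -0.1563576   0.10181617]
1 ([-0.07, 0.29, -0.32, 0.2], 'each')
```

Close on the tab, then slide it back 66 mm.

```bash
python3 -m jog '[0,0.2,-0.3,0, 0,0,0,0, 0,0,0,0, 0,0,0,0, 0,0,0,0]' -1 20
python3 -m jog '[0.6,0,-0.1,0, 1,0,0,0, 1,0,0,0, 1,0,0,0, 1,0,0,0, 0.8,0,0,0, 0.4,0,0,0, 0,0,0,0]'
python3 -m jog '[0.3,0,0,0, 0,0,0,0]'
```

```text
time_s: 14.15
tcp_pos: [0.5392, -0.1565, 0.1081]
eef_rot: [-180.0, 0.1, 101.2]
wrist_force: [-4.4, -0.1, 6.1]
opening: 0.109
finger_force: 23.6
time_s: 14.95
tcp_pos: [0.5269, -0.0974, 0.1082]
eef_rot: [-179.9, -0.0, 101.3]
wrist_force: [-6.6, -1.5, 7.0]
opening: 0.115
finger_force: 23.4
time_s: 15.15
tcp_pos: [0.5264, -0.0951, 0.1082]
eef_rot: [-179.9, 0.0, 101.3]
wrist_force: [-6.8, -0.0, 7.6]
opening: 0.11
finger_force: 23.5
```

```bash
python3 -m jog '[0,-0.18,-0.15,0, 0,0,0,0]'
python3 -m jog '[0.3,0,0,0, 0,0,0,0]'
python3 -m jog '[0.2,0,0,0, 0,0,0,0]'
```

```text
time_s: 15.35
tcp_pos: [0.5252, -0.0953, 0.1088]
eef_rot: [-180.0, -0.1, 101.3]
wrist_force: [-1.0, 1.4, -7.8]
opening: 0.11
finger_force: 20.6
time_s: 15.55
tcp_pos: [0.5251, -0.093, 0.1089]
eef_rot: [-180.0, -0.0, 101.2]
wrist_force: [-1.2, 1.0, -8.9]
opening: 0.116
finger_force: 21.0
time_s: 15.75
tcp_pos: [0.5249, -0.0915, 0.1091]
eef_rot: [-180.0, -0.0, 101.2]
wrist_force: [-1.7, -0.2, -8.1]
opening: 0.107
finger_force: 21.2
```

```bash
python3 -m jog '[0.2,0,0.08,0, 0,0,0,0]'
python3 -m jog '[0.2,0,0,0, 0,0,0,0]'
```

```text
time_s: 15.95
tcp_pos: [0.5249, -0.0914, 0.1087]
eef_rot: [180.0, 0.1, 101.1]
wrist_force: [-0.6, -5.4, -5.6]
opening: 0.112
finger_force: 21.9
time_s: 16.15
tcp_pos: [0.5247, -0.09, 0.1089]
eef_rot: [180.0, 0.2, 101.1]
wrist_force: [-1.0, -5.9, -4.5]
opening: 0.115
finger_force: 21.7
```

```bash
python3 -m jog '[0,0,0,0, 0,0,0,0, 0,0,0,0]' 0 20
python3 -m jog '[0,0,-1,0, 0,0,-2.5,0, 0,0,-3.5,0, 0,0,-2,0, 0,0,0,0]'
cat > k.py <<'E'
from h import *
S={n:snap(n) for n in("side","top")}
A=[];B=[]
for n,s in S.items():
    cv2.imwrite(f"pics/k_{n}.png",s["pixels"][...,::-1])
    h=cv2.cvtColor(s["pixels"],cv2.COLOR_RGB2HSV).astype(int); H,SS,V=h[...,0],h[...,1],h[...,2]
    w=np.zeros(H.shape,bool); x0,x1,y0,y1=(285,330,190,235) if n=="side" else (275,320,190,225); w[y0:y1,x0:x1]=1
    for nm,m,z in(("red",((H<8)|(H>172))&(SS>150)&(V>60),.125),("green",(H>50)&(H<95)&(SS>80)&(V>35),.094),("dark",(V<55)&(SS<150),.11)):
        if nm!="red":
            w=np.zeros(H.shape,bool); w[190:245,295:365]=1
        for b in sorted(blobs(m&w,6),key=lambda b:-b[0][4])[:2]: print(n,nm,b,plane(s,*b[1],z).round(4)[:2])
print(readout.read_state()["tcp_pos"])
E
python3 k.py
```

```text
time_s: 16.45
tcp_pos: [0.5254, -0.0872, 0.1093]
eef_rot: [179.9, -0.0, 101.2]
wrist_force: [0.8, 0.4, 0.2]
opening: 0.501
finger_force: 0.0
time_s: 16.95
tcp_pos: [0.5267, -0.0875, 0.2025]
eef_rot: [179.6, 0.1, 101.2]
wrist_force: [0.2, -0.0, -1.6]
opening: 0.5
finger_force: 0.0
side red ([297, 200, 5, 7, 26], [299.19, 203.12]) [0.4984 0.0028]
side green ([306, 217, 37, 13, 219], [323.91, 222.64]) [ 0.5198 -0.0908]
side dark ([321, 212, 9, 12, 81], [325.53, 217.64]) [ 0.5217 -0.0946]
side dark ([295, 208, 2, 5, 8], [295.38, 209.62]) [ 0.4821 -0.0027]
top red ([281, 203, 5, 5, 20], [283.05, 204.9]) [0.5024 0.0092]
top green ([298, 202, 24, 24, 359], [309.13, 213.91]) [ 0.5217 -0.0803]
top dark ([307, 190, 9, 10, 62], [311.27, 193.81]) [ 0.5968 -0.0597]
top dark ([307, 208, 10, 8, 52], [312.27, 211.52]) [ 0.5238 -0.0906]
[ 0.52455801 -0.08773211  0.19920665]
```

```bash
python3 - <<'E'
from h import *
p=plan(.503,.008,.2,101.5,4)
E
```

```text
4 [[2.45, -0.06, -0.02, -0.1], [2.45, -0.06, -0.02, -0.1], [2.45, -0.06, -0.02, -0.1], [2.45, -0.05, -0.02, -0.1]]
```

```bash
python3 -m jog '[1.5,-0.05,0,-0.1, 3,-0.05,0,-0.1, 3,-0.05,0,-0.1, 2.3,-0.05,0,0, 0,0,0,0, 0,0,0,0]' 0 30
python3 - <<'E'
from h import *
s=snap("side");t=snap("top"); print(readout.read_state()["tcp_pos"])
a=cv2.resize(s["pixels"][150:250,250:350,::-1],None,fx=4,fy=4,interpolation=2);b=cv2.resize(t["pixels"][150:250,250:350,::-1],None,fx=4,fy=4,interpolation=2)
cv2.imwrite("pics/v8.png",np.hstack([a,b]))
plan(.503,.008,.104,101.5,4)
for n,q in(("s",s),("t",t)):
    h=cv2.cvtColor(q["pixels"],cv2.COLOR_RGB2HSV).astype(int);H,SS,V=h[...,0],h[...,1],h[...,2]
    m=((H<8)|(H>172))&(SS>150)&(V>60);m[:195]=0;m[225:]=0;m[:,:278]=0;m[:,320:]=0
    print(n,blobs(m,5),proj(q,[.503,.008,.125]))
E
```

```text
time_s: 17.65
tcp_pos: [0.5022, 0.0088, 0.1978]
eef_rot: [-179.9, -0.0, 101.6]
wrist_force: [-0.2, -0.0, -0.2]
opening: 0.497
finger_force: 0.0
[0.50273878 0.0072696  0.19792308]
4 ([0.02, 0.01, 2.35, -0.0], 'each')
s [([297, 200, 6, 7, 31], [299.29, 202.81])] [299.53890906 202.27893622]
t [([281, 203, 5, 5, 20], [283.05, 204.9])] [283.44918055 204.87922797]
```

```bash
python3 -m jog '[0,0,1.5,0, 0,0,2.5,0, 0,0,2.7,0, 0,0,2,0, 0,0,0.6,0, 0,0,0,0]'
python3 -m jog '[0,0,0,0, 0,0,0,0, 0,0,0,0, 0,0,0,0]' -1 30
```

```text
time_s: 18.35
tcp_pos: [0.5026, 0.0072, 0.1048]
eef_rot: [-179.9, -0.0, 101.4]
wrist_force: [0.3, -0.1, 1.2]
opening: 0.501
finger_force: 0.0
time_s: 18.75
tcp_pos: [0.5039, 0.0078, 0.1065]
eef_rot: [179.9, 0.0, 101.5]
wrist_force: [0.1, -0.9, 4.1]
opening: 0.186
finger_force: 29.3
```

```bash
python3 -m jog '[0,0,-0.4,0, 0,0,-0.7,0, 0,0,-0.55,0, 0,0,0,0]'
python3 - <<'E'
from h import *
s=snap("side");t=snap("top"); print(readout.read_state()["tcp_pos"],readout.read_state()["opening"])
a=cv2.resize(s["pixels"][165:235,260:330,::-1],None,fx=5.7,fy=5.7,interpolation=2);b=cv2.resize(t["pixels"][165:235,260:330,::-1],None,fx=5.7,fy=5.7,interpolation=2)
cv2.imwrite("pics/v9.png",np.hstack([a,b]))
E
```

```text
time_s: 19.15
tcp_pos: [0.5035, 0.008, 0.1229]
eef_rot: [179.9, 0.0, 101.5]
wrist_force: [1.9, 1.3, -1.3]
opening: 0.188
finger_force: 29.3
[0.50336584 0.00785379 0.12224782] 0.18179026459546013
```

View pics/v9.png

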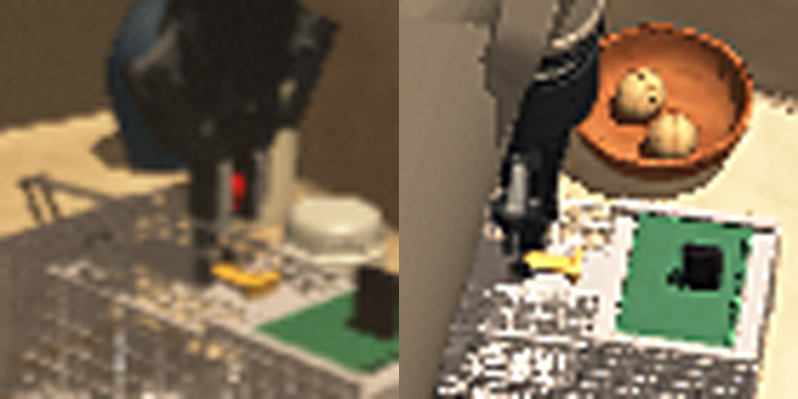

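```bash
python3 -m jog '[-0.3,0,0,0, -0.6,0,0,0, -0.8,0,0,0, -0.8,0,0,0, -0.8,0,0,0, -0.7,0,0,0, -0.5,0,0,0, 0,0,0,0, 0,0,0,0]'
python3 -m jog '[-0.3,0,0,0, -0.2,0,0,0, 0,0,0,0, 0,0,0,0]'
```

```text
time_s: 20.15
tcp_pos: [0.512, -0.0359, 0.122]
eef_rot: [180.0, -0.0, 101.5]
wrist_force: [3.3, 4.1, -1.4]
opening: 0.181
finger_force: 29.3
time_s: 20.55
tcp_pos: [0.5128, -0.0403, 0.1219]
eef_rot: [-180.0, -0.0, 101.5]
wrist_force: [1.9, 4.6, -1.8]
opening: 0.183
finger_force: 29.2
```

```bash
python3 -m jog '[-0.3,0,0,0, 0,0,0,0, 0,0,0,0]'; python3 -m jog '[-0.2,0,0,0, 0,0,0,0, 0,0,0,0]'; python3 k.py | grep -E "green|dark|\[ "
```

```text
time_s: 20.85
tcp_pos: [0.5132, -0.0428, 0.1218]
eef_rot: [-180.0, -0.1, 101.6]
wrist_force: [2.1, 5.4, -1.8]
opening: 0.183
finger_force: 29.3
time_s: 21.15
tcp_pos: [0.5134, -0.0442, 0.1217]
eef_rot: [-180.0, -0.1, 101.6]
wrist_force: [2.7, 6.9, -2.1]
opening: 0.187
finger_force: 29.3
side red ([314, 201, 3, 5, 13], [314.85, 203.0]) [ 0.538  -0.0193]
side green ([306, 217, 37, 13, 225], [323.74, 222.6]) [ 0.5196 -0.0903]
side dark ([299, 190, 27, 19, 224], [311.38, 195.9]) [0.5871 0.0691]
side dark ([321, 212, 9, 12, 78], [325.41, 217.64]) [ 0.5214 -0.0944]
top green ([298, 203, 24, 23, 355], [309.3, 214.23]) [ 0.5206 -0.0813]
top dark ([295, 190, 11, 22, 134], [299.43, 198.24]) [ 0.5624 -0.0282]
top dark ([307, 208, 10, 8, 50], [312.28, 211.4]) [ 0.5243 -0.0904]
[ 0.51337348 -0.04418044  0.12169363]
```

```bash
python3 - <<'E'
from h import *
s=snap("side")
a=cv2.resize(cv2.imread("pics/v9.png")[:,:399],(70,70),interpolation=cv2.INTER_AREA)
f=np.zeros((420,560,3),np.uint8); f[165:235,260:330]=a
for im in (f,s["pixels"][...,::-1].copy()):
    h=cv2.cvtColor(im,cv2.COLOR_BGR2HSV).astype(int);H,SS,V=h[...,0],h[...,1],h[...,2]
    m=((H<8)|(H>172))&(SS>140)&(V>60);m[:185]=0;m[235:]=0;m[:,:290]=0;m[:,330:]=0
    print(blobs(m,4))
u=np.array([np.cos(np.radians(-78.7)),np.sin(np.radians(-78.7)),0])
k=np.array([.5035,.008,.140])
for d in(0,49,51,53,55,57): print(d,proj(s,k+u*d/1000))
E
```

```text
[([300, 195, 4, 7, 15], [301.33, 197.4])]
[([314, 201, 3, 5, 13], [314.85, 203.0])]
0 [299.78202061 197.39089365]
49 [311.97845649 201.89270949]
51 [312.49077926 202.08181251]
53 [313.00427452 202.2713483 ]
55 [313.51894627 202.46131834]
57 [314.03479858 202.65172414]
```

```bash
python3 -m jog '[0.1,0,0,0, 0,0,0,0]'; python3 -m jog '[0,0,0.3,0, 0,0,0.4,0, 0,0,0.3,0, 0,0,0,0, 0,0,0,0]'
```

```text
time_s: 21.5
tcp_pos: [0.5132, -0.0434, 0.1217]
eef_rot: [-180.0, -0.1, 101.6]
wrist_force: [1.4, 5.9, -2.2]
opening: 0.186
finger_force: 29.3
time_s: 22.0
tcp_pos: [0.5137, -0.0442, 0.1119]
eef_rot: [-180.0, -0.0, 101.5]
wrist_force: [2.3, 4.4, -1.1]
opening: 0.185
finger_force: 29.4
```

```bash
python3 -m jog '[0,0,0.25,0, 0,0,0.2,0, 0,0,0,0, 0,0,0,0]'; python3 -m jog '[0,0,0.1,0, 0,0,0,0]'
```

```text
time_s: 22.4
tcp_pos: [0.5138, -0.0446, 0.1074]
eef_rot: [180.0, -0.0, 101.5]
wrist_force: [2.2, 4.1, -0.5]
opening: 0.182
finger_force: 29.4
time_s: 22.6
tcp_pos: [0.514, -0.0447, 0.1067]
eef_rot: [180.0, -0.0, 101.5]
wrist_force: [1.8, 4.7, 1.5]
opening: 0.185
finger_force: 29.6
```

```bash
for i in 1 2; do :; done; python3 -m jog '[0.1,0,0,0, 0,0,0,0]' | grep -E "tcp|wrist"; python3 -m jog '[0.1,0,0,0, 0,0,0,0]'| grep -E "tcp|wrist"; python3 -m jog '[0.1,0,0,0, 0,0,0,0]'| grep -E "tcp|wrist"
```

```text
tcp_pos: [0.5139, -0.0444, 0.1067]
wrist_force: [1.9, 2.7, 2.4]
tcp_pos: [0.5136, -0.0433, 0.1066]
wrist_force: [3.8, 1.9, 2.3]
tcp_pos: [0.5133, -0.042, 0.1065]
wrist_force: [3.3, 2.7, 0.5]
```

```bash
python3 -m jog '[0.1,0.07,0,0, 0,0,0,0]' | grep -E "tcp|wrist"; python3 -m jog '[0.1,0,0,0, 0,0,0,0]'| grep -E "tcp|wrist"; python3 -m jog '[0.1,0,0,0, 0,0,0,0]'| grep -E "tcp|wrist"
```

```text
tcp_pos: [0.5135, -0.0411, 0.1064]
wrist_force: [3.3, 1.5, 1.6]
tcp_pos: [0.5134, -0.041, 0.1065]
wrist_force: [2.7, -2.1, 1.1]
tcp_pos: [0.5134, -0.0409, 0.1065]
wrist_force: [3.3, -4.6, 0.9]
```

```bash
python3 -m jog '[-0.12,0.06,0,0, 0,0,0,0, 0,0,0,0]'
```

```text
time_s: 24.1
tcp_pos: [0.5136, -0.0409, 0.1064]
eef_rot: [-179.9, 0.0, 101.4]
wrist_force: [-0.5, -4.3, 3.0]
opening: 0.183
finger_force: 29.6
```

```bash
python3 -m jog '[-0.08,0,0,0, 0,0,0,0]'|grep -E "tcp|wrist"; python3 -m jog '[-0.05,0,-0.04,0, 0,0,0,0]'|grep -E "tcp|wrist"
```

```text
tcp_pos: [0.5136, -0.041, 0.1063]
wrist_force: [-0.9, -3.6, 3.4]
tcp_pos: [0.5139, -0.0409, 0.1065]
wrist_force: [-0.9, -1.5, -0.8]
```

```bash
python3 -m jog '[0,0,0.03,0, 0,0,0,0, 0,0,0,0, 0,0,0,0]' -0.2; python3 k.py
```

```text
time_s: 24.9
tcp_pos: [0.5144, -0.0412, 0.1066]
eef_rot: [-180.0, -0.0, 101.5]
wrist_force: [0.1, 0.1, 0.2]
opening: 0.399
finger_force: 0.0
side red ([311, 205, 5, 7, 28], [312.79, 207.75]) [ 0.5116 -0.0471]
side green ([306, 217, 37, 13, 224], [323.59, 222.65]) [ 0.519  -0.0904]
side dark ([295, 190, 34, 24, 381], [310.69, 197.54]) [0.5769 0.058 ]
side dark ([321, 212, 9, 12, 79], [325.49, 217.59]) [ 0.5218 -0.0942]
top green ([298, 202, 24, 24, 354], [309.22, 214.08]) [ 0.5211 -0.0809]
top dark ([295, 190, 13, 26, 158], [299.22, 199.41]) [ 0.5572 -0.0294]
top dark ([307, 208, 10, 8, 49], [312.29, 211.41]) [ 0.5242 -0.0905]
[ 0.5143982  -0.04126713  0.10659366]
```

```bash
python3 -m jog '[0,0,-0.5,0, 0,0,-1.5,0, 0,0,-3,0, 0,0,-4,0, 0,0,-4,0, 0,0,-2,0, 0,0,0,0, 0,0,0,0, 0,0,0,0]'; python3 k.py; python3 - <<'E'
from h import *
s=cv2.imread("pics/k_side.png")
h=cv2.cvtColor(s,cv2.COLOR_BGR2HSV).astype(int)
S=snap("side")
# knob hooked expectation
for d in (0,48,50,52): print(d,proj(S,np.array([.5035+.196*d/1000,.008-.981*d/1000,.125])))
T=cv2.imread("pics/k_top.png"); d=cv2.absdiff(T,cv2.imread("pics/top1.png")).sum(2)
E
```

```text
time_s: 25.9
tcp_pos: [0.5136, -0.0415, 0.2559]
eef_rot: [-179.9, -0.0, 101.5]
wrist_force: [-1.0, 0.3, -0.6]
opening: 0.399
finger_force: 0.0
side red ([309, 205, 6, 7, 31], [311.74, 207.74]) [ 0.5091 -0.0455]
side green ([306, 217, 37, 13, 214], [323.84, 222.64]) [ 0.5197 -0.0907]
side dark ([321, 212, 9, 12, 77], [325.53, 217.62]) [ 0.5218 -0.0945]
top red ([295, 205, 5, 5, 20], [297.3, 206.95]) [ 0.5122 -0.0396]
top green ([298, 202, 24, 24, 362], [309.03, 213.99]) [ 0.5213 -0.0801]
top dark ([307, 208, 10, 8, 50], [312.26, 211.46]) [ 0.524  -0.0905]
[ 0.51365018 -0.04139966  0.25557021]
0 [299.68352533 202.24787714]
48 [311.5681466  206.76819652]
50 [312.07741805 206.96189808]
52 [312.58784915 207.1560407 ]
```

```bash
python3 -c "
from plant import order; print(order.sign_off())"
```

```text
the job is handed in; nothing more can be done
None
```

The job is handed in at about 26 s: the walnut is in the bait box, the cover is pushed shut to its stop, and the trap is set. The cameras show the knob staying about 50 mm back after I let go, which means the hook is on the catch and the door up; no verdict was returned.

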